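Switch the bench dust extraction to the wide port

ROBOT

A 7-joint arm with a two-finger parallel gripper is mounted at the origin on the work surface. World frame = base frame: x ahead of the robot, y to its left, z up, the work surface at z = 0. Lengths are in m, angles in rad, forces in N, time in s.
With the tool pointing down it reaches from about 0.4 to 0.85 m from the base axis. Payload 10.4 kg.
Tool frame: the origin (TCP) lies midway between the tips of the shut fingers; the grasp point (between the pads) lies 19 mm behind it; z points along the fingers, y is the line along which they close (so a half turn about z gives the same grasp; the last joint's range is limited). The gripper opens to 85 mm and grips with 20 to 120 N. Pads are 22 mm wide; open, the fingers measure 114 mm over their backs; the gripper's body (76 mm by 85 mm) begins 54 mm behind the grasp point. The pads swing forward as they close: fully open they stand 13 mm farther back than shut.
Start: joints at [-1.292, 0.332, -0.065, 1.46, 0.022, 1.35, -0.088], TCP at [0.186, 0.597, 0.231] pointing down, gripper open.
Joint ranges: [-2.6, 2.6], [-0.5, 2.12], [-1.47, 1.34], [0.16, 2.42], [-1.27, 4.41], [0.06, 2.06], [-2.6, 2.6]. Speed limits (rad/s): [2.22, 2.22, 2.79, 2.79, 3.14, 3.14, 3.14].

INTERFACE

Orientations are given as a unit quaternion [x, y, z, w].
In Python, from workcell import get_obs, camera, camera_params, hand_in gives the robot as it stands.
- The arm moves only by the tool carry_out, never from a script. Its argument "commands" is a list that holds one entry, the list of rows, each a list of 6 numbers: the shift along the tool's x, y, z in units of 40 mm (1.0 is 40 mm), then the turn, a rotation vector about the tool's x, y, z in units of 6 degrees (1.0 is 6 degrees). In form: [[[x, y, z, ax, ay, az], ...]]. A call has 1 to 20 rows; each row shifts and turns the commanded pose from where the row before left it, along the tool's axes as they then stand; what a row does not reach is not made up. A row lasts 1/12 s, in which the tool goes at most 41.7 mm and 7.16 degrees, less where a joint would pass 70% of its speed; a pose out of reach is approached as far as the arm can. A call is refused whole if a number of a shift passes 1 or a number of a turn 1, either way. A call with a gripper value outside its range is refused whole. "hand" is the closure, from -1 (fully open) to 1 (shut), set as the call begins (left out, the last holds). The fingers move at their own pace and stop on an object; "force" is the grip in N (left out, the last holds). Time passes only in rows, so rows that do not move let the fingers close. It gives the time, the measured TCP pose, the force, the opening and the grip force at its end, in the units of the state.
- get_obs(): the state, without advancing time (a new reading comes with each control period).
- camera(name): name is "side" or "top"; returns the picture (384x512x3 uint8, red, green, blue); there is no depth.
- camera_params(name): a dict with "mtx" (3x3 intrinsics, pixels), "R" (3x3) and "t" (3): a world point X has camera coordinates R X + t. Camera axes: x right, y down, z forward; pixel columns grow to the right and rows downward; lengths in m; the calibration is good to about 2 mm. A picture is of the moment at which its call begins. camera_params takes no time and is no camera call.
- hand_in(): hands the job in; it is judged then, once.
The state is a dict: "clock": time; "joint_pos": joint angles; "joint_velocities": joint speeds; "tau": joint torques, N m; "position": TCP position; "ee_rot": TCP orientation; "ft_force": force on the tool from outside, world axes, zero at the start; "torque": the same for the moment, N m; "grip_width": opening from 0.0 (shut) to 1.0 (fully open); "grasp_force": force on a finger pad.
Only numpy, scipy, OpenCV 4.12 (cv2) and the standard library are available. Lean on these libraries where they do the work, as an engineer would, in place of code of your own. Each camera call takes 0.05 s, during which the arm holds its last target. There are 200 camera calls.

TASK

Change the bench's dust extraction over from the narrow port to the wide one: slide the grip of the wide port's gate all the way open to its stop, and only then slide the grip of the narrow port's gate fully shut to its stop, so that the fan is never starved. Leave both gates so.

Things in the scene. Friction and masses are not known exactly. Their poses are not given: they have to be found in the camera images.
- wide_grip (a point): Centre, 40 mm above the table, of the upright black grip tab of the wide gate (x 30, y 16, z 50 mm); moves with it. Its y axis points the way the grip slides to OPEN; z up. The tab stands on a steel blade in a grey metal frame (92 mm by 198 mm, 18 mm high), fixed. Round aluminium port collar on its -y side: bore 60 mm, top at 34 mm, nearest edge 34 mm from the grip's centre when shut.
- wide (a joint): Slide of the wide gate in m: 0 = fully shut, at its stop; 0.065 = fully open, at its other stop (65 mm of travel). About 3 N of friction; it stays where it is left. Starts shut or nearly so. Through the collar one sees the bright blade where shut, the black duct where open.
- narrow_grip (a point): Centre, 40 mm above the table, of the upright black grip tab of the narrow gate (x 30, y 16, z 50 mm); moves with it. Its y axis points the way the grip slides to OPEN; z up. The tab stands on a steel blade in a grey metal frame (66 mm by 160 mm, 18 mm high), fixed. Round aluminium port collar on its -y side: bore 38 mm, top at 34 mm, nearest edge 34 mm from the grip's centre when shut.
- narrow (a joint): Slide of the narrow gate in m: 0 = fully shut, at its stop; 0.05 = fully open, at its other stop (50 mm of travel). About 3 N of friction; it stays where it is left. Starts open or mostly open. Through the collar one sees the bright blade where shut, the black duct where open.
Things that resemble listed ones, but are neither listed nor needed, are in the scene too. Leave any purple look-alike of the part that bears wide_grip alone. Leave any orange look-alike of the part that bears narrow_grip alone.

How it is judged:
On the way:
1. the wide gate is open to its stop while the narrow one is still open (value of joint wide above 0.053 m and value of joint narrow above 0.025 m), for 0.2 s.
At the end, for the whole second after the job is handed in: The wide gate stands open within 12 mm of its open stop and the narrow gate is shut within 12 mm of its shut stop, both still and released (value of joint wide above 0.053 m and value of joint narrow below 0.012 m and velocity of joint wide between -0.005 and 0.005 m/s and velocity of joint narrow between -0.005 and 0.005 m/s); the robot touches nothing.
It fails at once if the narrow gate is pushed more than half shut while the wide gate is not yet open (the fan is starved) (value of joint narrow below 0.025 m and value of joint wide below 0.045 m).
It also fails if it takes over 45 s, if anything falls off the work surface, if the arm or the gripper's body presses on something with over 40 N, if the wrist force passes 120 N, or if a joint passes its speed limit or range.

## Working session

There is one attempt and no reset: what is moved stays moved. The work goes in short steps, Python scripts to look and compute and a tool call to move; the robot and the scene stay as the last step left them, time stands still between calls to the robot, and variables do not carry over. Pictures are saved under pics/ and viewed, at most 10 in all, crops included, and the job is handed in when it is done.

Besides the shell and the picture viewer there is one more tool, called after ">>>" as a command line: name --argument value ..., lists and objects as JSON in quotes. carry_out: Moves the arm, as the interface text tells. Its arguments: {"type":"object","properties":{"commands":{"type":"array"},"hand":{"type":"number"},"force":{"type":"number"}},"required":["commands"]}

```bash
mkdir -p pics; python3 - <<'E'
from workcell import *
import cv2
for n in("top","side"):
    cv2.imwrite(f"pics/{n}0.png",camera(n)[:,:,::-1]); p=camera_params(n); print(n,p)
o=get_obs();print(o["clock"],o["position"],o["ee_rot"])
E
```

```text
top {'mtx': array([[406.75771484,   0.        , 253.5452093 ],
       [  0.        , 406.75771484, 191.44734896],
       [  0.        ,   0.        ,   1.        ]]), 'R': array([[ 0.01717881, -0.99984141, -0.00469533],
       [-0.9923648 , -0.01647634, -0.12223187],
       [ 0.12213513,  0.00675928, -0.99249046]]), 't': array([0.01184715, 0.39532544, 1.05928315])}
side {'mtx': array([[426.46384187,   0.        , 255.05992341],
       [  0.        , 426.46384187, 191.07760962],
       [  0.        ,   0.        ,   1.        ]]), 'R': array([[ 0.97502598, -0.22208148, -0.00204043],
       [-0.17033512, -0.74188033, -0.64853645],
       [ 0.14251418,  0.63268744, -0.76118087]]), 't': array([-0.3853118 ,  0.10930701,  1.17657663])}
0.1 [0.18568323 0.59643906 0.2306029 ] [ 1.50321558e-01  9.88636956e-01 -6.25744348e-04 -7.84929315e-05]
```

View pics/top0.png

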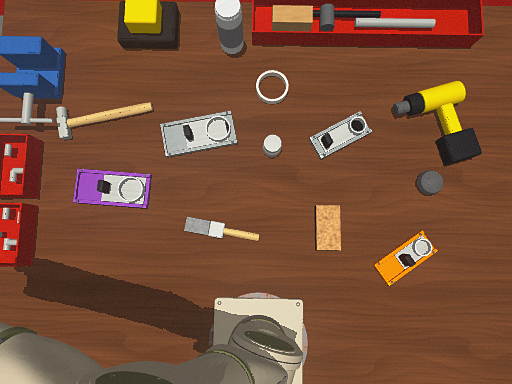

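View pics/side0.png

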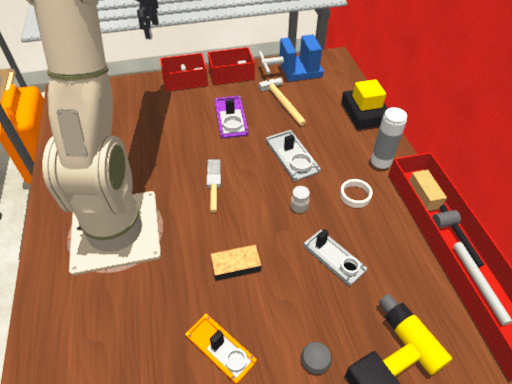

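Candidates (top view): the wide gate is either grey (199,133) or purple (113,188), and the narrow gate is either grey (341,135) or orange (407,258). I choose the two grey ones and will check them in a close crop.

```bash
cat > h.py <<'E'
import numpy as np,cv2
from workcell import camera_params
def ray(n,u,v,z):
    p=camera_params(n);R,t=p["R"],p["t"];c=-R.T@t
    d=R.T@np.linalg.solve(p["mtx"],[u,v,1.]);return c+d*(z-c[2])/d[2]
def proj(n,X):
    p=camera_params(n);x=p["mtx"]@(p["R"]@np.asarray(X)+p["t"]);return x[:2]/x[2]
def tri(u1,u2):
    A=[];b=[]
    for n,u in(("top",u1),("side",u2)):
        p=camera_params(n);P=p["mtx"]@np.c_[p["R"],p["t"]]
        for i in(0,1):
            r=u[i]*P[2]-P[i];A.append(r[:3]);b.append(-r[3])
    return np.linalg.lstsq(np.array(A),np.array(b),rcond=None)[0]
def blob(img,roi,thr=45):
    x,y,w,h=roi;m=(img[y:y+h,x:x+w].max(2)<thr).astype(np.uint8)
    n,l,s,c=cv2.connectedComponentsWithStats(m)
    return [(s[i][:5]+[x,y,0,0,0],c[i]+[x,y]) for i in range(1,n) if s[i][4]>=12]
E
python3 - <<'E'
from h import *
T=cv2.imread("pics/top0.png");S=cv2.imread("pics/side0.png")
rt={"wide":(155,105,88,56),"narrow":(305,105,72,58)};rs={"wide":(262,125,62,60),"narrow":(300,225,70,60)}
tiles=[]
for k in rt:
    for n,I,r in(("top",T,rt[k]),("side",S,rs[k])):
        x,y,w,h=r;tiles.append(cv2.resize(I[y:y+h,x:x+w],(390,290),interpolation=cv2.INTER_CUBIC))
        for s,c in blob(I,r): print(k,n,"box",s,"c",c.round(1))
    x,y,w,h=rt[k];hsv=cv2.cvtColor(T[y:y+h,x:x+w],cv2.COLOR_BGR2HSV)
    m=((hsv[...,1]<70)&(hsv[...,2]>80)).astype(np.uint8)
    m=cv2.morphologyEx(m,cv2.MORPH_OPEN,np.ones((3,3)))
    cs=max(cv2.findContours(m,cv2.RETR_EXTERNAL,cv2.CHAIN_APPROX_NONE)[0],key=cv2.contourArea)+np.array([x,y])
    b=cv2.boxPoints(cv2.minAreaRect(cs));W=np.array([ray("top",*q,.018) for q in b])
    e=W[1:]-W[:-1];print(k,"corners",W[:,:2].round(4).tolist(),"ctr",W.mean(0).round(4),"sides",np.linalg.norm(e,axis=1).round(4),"ang",np.degrees(np.arctan2(e[:,1],e[:,0])).round(1))
cv2.imwrite("pics/crop.png",np.vstack([np.hstack(tiles[:2]),np.hstack(tiles[2:])]))
E
```

```text
wide top box [226 123   3   9  12] c [227.  126.8]
wide top box [185 125   8  15  25] c [189.8 131.6]
wide side box [285 137   9  13  86] c [288.6 143. ]
wide corners [[0.5794, 0.2793], [0.6206, 0.0852], [0.5299, 0.0663], [0.4894, 0.2586]] ctr [0.5548 0.1724 0.018 ] sides [0.1985 0.0927 0.1965] ang [ -78.  -168.3  101.9]
narrow top box [352 121  11  10  86] c [356.7 125.4]
narrow top box [321 133  12  15  67] c [325.9 141.3]
narrow side box [316 234  12  13  81] c [321.1 240.2]
narrow side box [344 263  12   7  59] c [349.6 266.1]
narrow corners [[0.5472, -0.1299], [0.6267, -0.2717], [0.5668, -0.3018], [0.4883, -0.1607]] ctr [ 0.5572 -0.216   0.018 ] sides [0.1625 0.0671 0.1614] ang [ -60.7 -153.3  119.1]
```

View pics/crop.png

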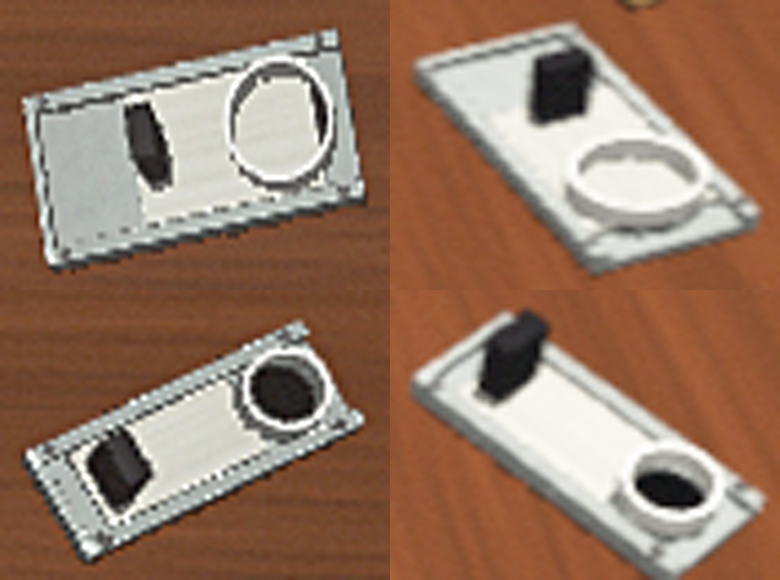

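The crop confirms the choice. The grey wide gate (grip near (189,132)) measures 198×92 mm and shows bright blade through its collar, so it is shut. The grey narrow gate (grip near (326,141)) measures about 161×67 mm and shows black duct, so it is open. In both, the grip sits on the +y (left) side of the collar, so OPEN is towards about +102° and +119°.

```bash
cat >> h.py <<'E'
from scipy.spatial.transform import Rotation as Ro
ANG={"wide":101.8,"narrow":119.2}
def go(X,ang=None):
    from workcell import get_obs
    o=get_obs();r=Ro.from_quat(o["ee_rot"]);p=np.array(o["position"])
    d=r.inv().apply(np.array(X)-p)
    print("pos",p.round(4),"shift units",(d/.04).round(2))
    x=r.apply([1,0,0]);a=np.degrees(np.arctan2(x[1],x[0]))
    if ang is not None:
        g=Ro.from_matrix(np.c_[[np.cos(np.radians(ang)),np.sin(np.radians(ang)),0],[np.sin(np.radians(ang)),-np.cos(np.radians(ang)),0],[0,0,-1]])
        print("xang",a.round(1),"turn units",((r.inv()*g).as_rotvec(degrees=True)/6).round(2))
E
python3 - <<'E'
from h import *
T=cv2.imread("pics/top0.png");S=cv2.imread("pics/side0.png")
R={"wide":((180,120,18,25),(280,132,20,24),(.5548,.1724)),"narrow":((316,130,22,22),(310,228,22,24),(.5572,-.216))}
for k,(a,b,c) in R.items():
    f=lambda I,r:max(blob(I,r,70),key=lambda q:q[0][4])
    A,B=f(T,a),f(S,b);X=tri(A[1],B[1]);u=np.array([np.cos(np.radians(ANG[k])),np.sin(np.radians(ANG[k]))])
    d=X[:2]-c;print(k,A,B,X.round(4),"along",d@u,"across",d@[-u[1],u[0]],"reproj",proj("top",X).round(1))
    g=np.r_[np.array(c)+u*(d@u),.0];print("grip",g)
    if k=="wide": go([g[0],g[1],.15],ANG[k])
E
```

```text
wide (array([183, 125,  10,  16,  88]), array([187.80681818, 132.19318182])) (array([285, 135,   9,  15, 111]), array([288.72972973, 142.16216216])) [0.5501 0.1975 0.0374] along 0.025511754576054858 across -0.0005424809407864478 reproj [187.8 132.4]
grip [0.54958295 0.19737262 0.        ]
pos [0.1857 0.5964 0.2306] shift units [-11.65  -6.82   2.02]
xang 162.7 turn units [-1.000e-02  1.000e-02  1.015e+01]
narrow (array([321, 133,  12,  16, 108]), array([326.41666667, 140.37037037])) (array([316, 230,  12,  18, 132]), array([321.51515152, 238.17424242])) [ 0.5339 -0.1738  0.0374] along 0.048231529876718235 across -0.0002834373072081339 reproj [326.4 140.4]
grip [ 0.53366978 -0.17389763  0.        ]
```

>>> carry_out --commands '[[[-0.65, -0.38, 0, 0, 0, 0], [-0.65, -0.38, 0, 0, 0, 0], [-0.65, -0.38, 0, 0, 0, 0], [-0.65, -0.38, 0, 0, 0, 0], [-0.65, -0.38, 0, 0, 0, 0], [-0.65, -0.38, 0, 0, 0, 0], [-0.65, -0.38, 0, 0, 0, 0], [-0.65, -0.38, 0, 0, 0, 0], [-0.65, -0.38, 0, 0, 0, 0], [-0.65, -0.38, 0, 0, 0, 0], [-0.65, -0.38, 0, 0, 0, 0], [-0.65, -0.38, 0, 0, 0, 0], [-0.65, -0.38, 0, 0, 0, 0], [-0.65, -0.38, 0, 0, 0, 0], [-0.65, -0.38, 0, 0, 0, 0], [-0.65, -0.38, 0, 0, 0, 0], [-0.65, -0.38, 0, 0, 0, 0], [-0.65, -0.38, 0, 0, 0, 0]]]' --hand -1 --force 40

```text
clock: 1.6
position: [0.5519, 0.1952, 0.231]
ee_rot: [0.15, 0.989, -0.0, -0.0]
ft_force: [-0.3, -0.4, 0.8]
grip_width: 0.998
grasp_force: 0.0
```

>>> carry_out --commands '[[[0, 0, 0.2, 0, 0, 0.9], [0, 0, 0.2, 0, 0, 0.9], [0, 0, 0.2, 0, 0, 0.9], [0, 0, 0.2, 0, 0, 0.9], [0, 0, 0.2, 0, 0, 0.9], [0, 0, 0.2, 0, 0, 0.9], [0, 0, 0.2, 0, 0, 0.9], [0, 0, 0.2, 0, 0, 0.9], [0, 0, 0.2, 0, 0, 0.9], [0, 0, 0.2, 0, 0, 0.9], [0, 0, 0, 0, 0, 0.9], [0, 0, 0, 0, 0, 0.25], [0, 0, 0, 0, 0, 0], [0, 0, 0, 0, 0, 0]]]'

```text
clock: 2.77
position: [0.5511, 0.1964, 0.1511]
ee_rot: [0.63, 0.777, -0.0, -0.0]
ft_force: [0.1, 0.3, -1.1]
grip_width: 1.0
grasp_force: 0.0
```

```bash
python3 -c "
from h import *
go([.5496,.1974,.03],101.8)"
```

```text
pos [0.5511 0.1964 0.1511] shift units [ 0.03 -0.03  3.03]
xang 101.9 turn units [-0.    0.    0.01]
```

>>> carry_out --commands '[[[0.03, -0.03, 0.4, 0, 0, 0], [0, 0, 0.4, 0, 0, 0], [0, 0, 0.4, 0, 0, 0], [0, 0, 0.4, 0, 0, 0], [0, 0, 0.4, 0, 0, 0], [0, 0, 0.4, 0, 0, 0], [0, 0, 0.3, 0, 0, 0], [0, 0, 0.2, 0, 0, 0], [0, 0, 0.1, 0, 0, 0], [0, 0, 0, 0, 0, 0], [0, 0, 0, 0, 0, 0]]]'

```text
clock: 3.68
position: [0.5503, 0.1975, 0.0318]
ee_rot: [0.631, 0.776, 0.0, 0.0]
ft_force: [1.1, -0.6, 0.7]
grip_width: 1.001
grasp_force: 0.0
```

>>> carry_out --commands '[[[0, 0, 0, 0, 0, 0], [0, 0, 0, 0, 0, 0], [0, 0, 0, 0, 0, 0], [0, 0, 0, 0, 0, 0], [0, 0, 0, 0, 0, 0], [0, 0, 0, 0, 0, 0], [0, 0, 0, 0, 0, 0], [0, 0, 0, 0, 0, 0], [0, 0, 0, 0, 0, 0], [0, 0, 0, 0, 0, 0], [0, 0, 0, 0, 0, 0], [0, 0, 0, 0, 0, 0]]]' --hand 1

```text
clock: 4.68
position: [0.5484, 0.1972, 0.0318]
ee_rot: [0.631, 0.776, -0.001, -0.001]
ft_force: [-11.0, -3.0, 12.1]
grip_width: 0.347
grasp_force: 40.3
```

Grip width is 0.347×85 = 29.5 mm, which matches the tab's 30 mm. Next I pull it open.

>>> carry_out --commands '[[[0.1, 0, 0, 0, 0, 0], [0.2, 0, 0, 0, 0, 0], [0.2, 0, 0, 0, 0, 0], [0.2, 0, 0, 0, 0, 0], [0.2, 0, 0, 0, 0, 0], [0.2, 0, 0, 0, 0, 0], [0.1, 0, 0, 0, 0, 0], [0.1, 0, 0, 0, 0, 0], [0, 0, 0, 0, 0, 0], [0, 0, 0, 0, 0, 0]]]'

```text
clock: 5.52
position: [0.5375, 0.2487, 0.0318]
ee_rot: [0.63, 0.776, -0.001, -0.001]
ft_force: [-11.6, -0.9, 12.3]
grip_width: 0.344
grasp_force: 40.3
```

>>> carry_out --commands '[[[0.1, 0, 0, 0, 0, 0], [0.1, 0, 0, 0, 0, 0], [0, 0, 0, 0, 0, 0], [0, 0, 0, 0, 0, 0]]]'

```text
clock: 5.85
position: [0.5373, 0.2492, 0.0317]
ee_rot: [0.632, 0.775, -0.004, 0.001]
ft_force: [-11.1, -23.9, 19.8]
grip_width: 0.344
grasp_force: 41.2
```

```bash
python3 -c "
from h import *
go([.5496,.1974,.03],101.8)"
```

```text
pos [0.5373 0.2492 0.0317] shift units [-1.33  0.04  0.05]
xang 101.6 turn units [-0.05  0.07 -0.04]
```

The grip stopped firmly after about 53 mm of travel. I'll ease off, release and lift, then check whether that was the open stop.

>>> carry_out --commands '[[[-0.15, 0, 0, 0, 0, 0], [0, 0, 0, 0, 0, 0]]]'

```text
clock: 6.02
position: [0.5375, 0.2485, 0.0317]
ee_rot: [0.631, 0.776, -0.002, -0.001]
ft_force: [-10.7, -5.2, 13.8]
grip_width: 0.346
grasp_force: 40.4
```

>>> carry_out --commands '[[[0, 0, 0, 0, 0, 0], [0, 0, 0, 0, 0, 0], [0, 0, 0, 0, 0, 0], [0, 0, 0, 0, 0, 0], [0, 0, 0, 0, 0, 0], [0, 0, 0, 0, 0, 0], [0, 0, 0, 0, 0, 0], [0, 0, 0, 0, 0, 0], [0, 0, 0, 0, 0, 0], [0, 0, 0, 0, 0, 0], [0, 0, -0.3, 0, 0, 0], [0, 0, -0.5, 0, 0, 0], [0, 0, -0.5, 0, 0, 0], [0, 0, -0.5, 0, 0, 0], [0, 0, -0.5, 0, 0, 0], [0, 0, -0.5, 0, 0, 0], [0, 0, -0.3, 0, 0, 0], [0, 0, 0, 0, 0, 0]]]' --hand -1

```text
clock: 7.52
position: [0.5402, 0.2508, 0.1588]
ee_rot: [0.631, 0.776, 0.002, 0.001]
ft_force: [1.1, -0.2, 0.3]
grip_width: 1.004
grasp_force: 0.0
```

```bash
python3 - <<'E'
from h import *
from workcell import camera
go([.5337,-.1739,.15],119.2)
I=camera("side")[:,:,::-1].copy();cv2.imwrite("pics/side1.png",I)
T=camera("top")[:,:,::-1].copy()
a=cv2.resize(I[110:200,220:340],(400,300));b=cv2.resize(T[90:180,130:250],(400,300));cv2.imwrite("pics/c1.png",np.hstack([a,b]))
E
```

```text
pos [0.5402 0.2508 0.1588] shift units [-10.36  -2.33   0.19]
xang 101.8 turn units [ 0.05 -0.01 -2.9 ]
```

View pics/c1.png

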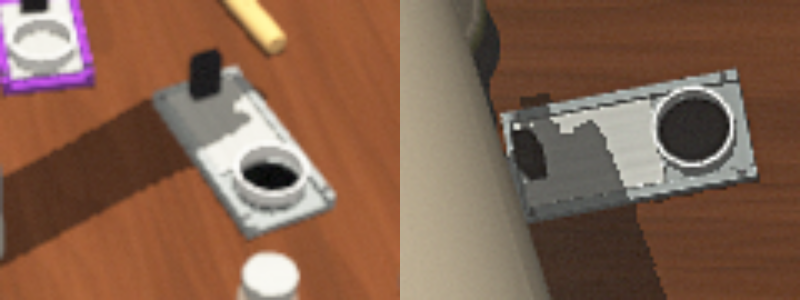

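The wide collar at about crop (693,127) shows only black duct, and the grip is at the far end of the frame, so the gate is open. Moving on to the narrow gate.

>>> carry_out --commands '[[[-0.3, -0.07, 0, 0, 0, 0], [-0.72, -0.16, 0, 0, 0, 0], [-0.72, -0.16, 0, 0, 0, 0], [-0.72, -0.16, 0, 0, 0, 0], [-0.72, -0.16, 0, 0, 0, 0], [-0.72, -0.16, 0, 0, 0, 0], [-0.72, -0.16, 0, 0, 0, 0], [-0.72, -0.16, 0, 0, 0, 0], [-0.72, -0.16, 0, 0, 0, 0], [-0.72, -0.16, 0, 0, 0, 0], [-0.72, -0.16, 0, 0, 0, 0], [-0.72, -0.16, 0, 0, 0, 0], [-0.72, -0.16, 0, 0, 0, 0], [-0.72, -0.17, 0, 0, 0, 0], [-0.7, -0.17, 0, 0, 0, 0], [0, 0, 0, 0, 0, -0.9], [0, 0, 0, 0, 0, -1], [0, 0, 0, 0, 0, -1], [0, 0, 0, 0, 0, 0], [0, 0, 0, 0, 0, 0]]]'

```text
clock: 9.28
position: [0.5314, -0.175, 0.1544]
ee_rot: [0.508, 0.862, -0.0, -0.001]
ft_force: [-0.2, 1.0, 0.0]
grip_width: 1.003
grasp_force: 0.0
```

```bash
python3 - <<'E'
from h import *
u=np.array([np.cos(np.radians(101.8)),np.sin(np.radians(101.8))])
c=ray("top",217.9,128.1,.034);print("collar",c,"grip-collar dist initial",(np.array([.5496,.1974])-c[:2])@u)
go([.5337,-.1739,.03],119.2)
E
```

```text
collar [0.56411085 0.11737462 0.034     ] grip-collar dist initial 0.0813016413776904
pos [ 0.5314 -0.175   0.1544] shift units [-0.01  0.07  3.11]
xang 119.0 turn units [-0.01 -0.01 -0.04]
```

The wide grip started 81 mm from the collar centre, against 68 mm when shut. So it began about 12 mm open, and 53 mm of travel puts it at the 65 mm stop. Now I descend on the narrow grip.

>>> carry_out --commands '[[[0, 0.07, 0.4, 0, 0, 0], [0, 0, 0.4, 0, 0, 0], [0, 0, 0.4, 0, 0, 0], [0, 0, 0.4, 0, 0, 0], [0, 0, 0.4, 0, 0, 0], [0, 0, 0.4, 0, 0, 0], [0, 0, 0.3, 0, 0, 0], [0, 0, 0.3, 0, 0, 0], [0, 0, 0.1, 0, 0, 0], [0, 0, 0, 0, 0, 0], [0, 0, 0, 0, 0, 0]]]'

```text
clock: 10.2
position: [0.535, -0.1733, 0.0316]
ee_rot: [0.506, 0.862, 0.0, 0.0]
ft_force: [-1.3, 0.2, 0.7]
grip_width: 1.002
grasp_force: 0.0
```

>>> carry_out --commands '[[[0, 0, 0, 0, 0, 0], [0, 0, 0, 0, 0, 0], [0, 0, 0, 0, 0, 0], [0, 0, 0, 0, 0, 0], [0, 0, 0, 0, 0, 0], [0, 0, 0, 0, 0, 0], [0, 0, 0, 0, 0, 0], [0, 0, 0, 0, 0, 0], [0, 0, 0, 0, 0, 0], [0, 0, 0, 0, 0, 0], [0, 0, 0, 0, 0, 0], [0, 0, 0, 0, 0, 0]]]' --hand 1

```text
clock: 11.2
position: [0.5329, -0.1751, 0.0318]
ee_rot: [0.507, 0.862, -0.001, -0.001]
ft_force: [-11.2, -4.9, 12.2]
grip_width: 0.34
grasp_force: 41.4
```

>>> carry_out --commands '[[[-0.1, 0, 0, 0, 0, 0], [-0.2, 0, 0, 0, 0, 0], [-0.2, 0, 0, 0, 0, 0], [-0.2, 0, 0, 0, 0, 0], [-0.2, 0, 0, 0, 0, 0], [-0.1, 0, 0, 0, 0, 0], [0, 0, 0, 0, 0, 0], [0, 0, 0, 0, 0, 0]]]'

```text
clock: 11.87
position: [0.5524, -0.2102, 0.0318]
ee_rot: [0.507, 0.862, -0.001, -0.001]
ft_force: [-10.7, -4.0, 11.2]
grip_width: 0.345
grasp_force: 41.3
```

>>> carry_out --commands '[[[-0.1, 0, 0, 0, 0, 0], [-0.05, 0, 0, 0, 0, 0], [0, 0, 0, 0, 0, 0]]]'

```text
clock: 12.12
position: [0.5525, -0.2104, 0.0316]
ee_rot: [0.506, 0.862, 0.001, -0.006]
ft_force: [-31.6, 17.2, 35.2]
grip_width: 0.343
grasp_force: 44.3
```

>>> carry_out --commands '[[[-0.1, 0, 0, 0, 0, 0], [0, 0, 0, 0, 0, 0], [0, 0, 0, 0, 0, 0]]]'

```text
clock: 12.37
position: [0.553, -0.2113, 0.031]
ee_rot: [0.506, 0.863, 0.001, -0.009]
ft_force: [-38.0, 25.1, 39.7]
grip_width: 0.338
grasp_force: 45.5
```

It stopped after about 40 mm with force rising. I'll ease off, release, lift and verify.

>>> carry_out --commands '[[[0.2, 0, 0, 0, 0, 0], [0.04, 0, 0, 0, 0, 0], [0, 0, 0, 0, 0, 0], [0, 0, 0, 0, 0, 0]]]'

```text
clock: 12.7
position: [0.552, -0.2096, 0.0313]
ee_rot: [0.507, 0.862, -0.001, -0.002]
ft_force: [-10.9, -2.5, 7.7]
grip_width: 0.345
grasp_force: 41.7
```

>>> carry_out --commands '[[[0, 0, 0, 0, 0, 0], [0, 0, 0, 0, 0, 0], [0, 0, 0, 0, 0, 0], [0, 0, 0, 0, 0, 0], [0, 0, 0, 0, 0, 0], [0, 0, 0, 0, 0, 0], [0, 0, 0, 0, 0, 0], [0, 0, 0, 0, 0, 0], [0, 0, 0, 0, 0, 0], [0, 0, 0, 0, 0, 0], [0, 0, -0.3, 0, 0, 0], [0, 0, -0.5, 0, 0, 0], [0, 0, -0.5, 0, 0, 0], [0, 0, -0.5, 0, 0, 0], [0, 0, -0.5, 0, 0, 0], [0, 0, -0.5, 0, 0, 0], [0, 0, -0.5, 0, 0, 0], [0, 0, -0.3, 0, 0, 0], [0, 0, 0, 0, 0, 0]]]' --hand -1

```text
clock: 14.28
position: [0.5558, -0.209, 0.1786]
ee_rot: [0.506, 0.862, 0.001, 0.002]
ft_force: [0.6, 0.4, -0.0]
grip_width: 1.0
grasp_force: 0.0
```

>>> carry_out --commands '[[[0.5, 0, -0.3, 0, 0, 0], [0.7, 0, 0, 0, 0, 0], [0.7, 0, 0, 0, 0, 0], [0.7, 0, 0, 0, 0, 0], [0.7, 0, 0, 0, 0, 0], [0.5, 0, 0, 0, 0, 0], [0, 0, 0, 0, 0, 0], [0, 0, 0, 0, 0, 0]]]'

```text
clock: 14.95
position: [0.4799, -0.0748, 0.1868]
ee_rot: [0.505, 0.863, 0.0, -0.0]
ft_force: [0.4, -0.2, 0.2]
grip_width: 0.999
grasp_force: 0.0
```

```bash
python3 - <<'E'
from h import *
from workcell import camera
I=camera("side")[:,:,::-1].copy();T=camera("top")[:,:,::-1].copy()
cv2.imwrite("pics/side2.png",I);cv2.imwrite("pics/top2.png",T)
t=[cv2.resize(X,(400,300)) for X in(I[210:300,280:400],T[90:180,280:400],I[110:200,220:340],T[90:180,130:250])]
cv2.imwrite("pics/c2.png",np.vstack([np.hstack(t[:2]),np.hstack(t[2:])]))
E
```

```text
(no output)
```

View pics/c2.png

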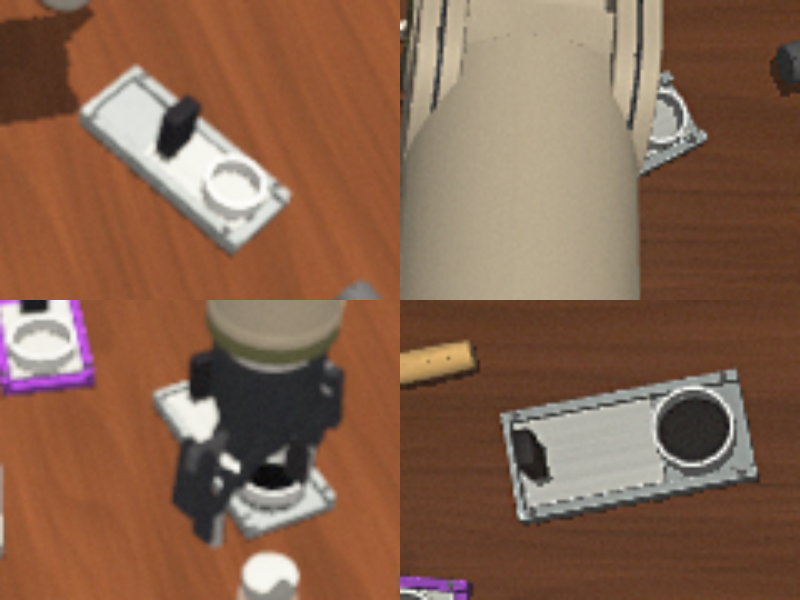

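The narrow collar (crop (232,185)) now shows bright blade, so that gate is shut. The wide collar (crop (693,428)) is still fully black. One last numeric check of the narrow grip position, then hand in.

```bash
python3 - <<'E'
from h import *
I=cv2.imread("pics/side2.png");a=np.radians(119.2);u=np.array([np.cos(a),np.sin(a)])
B=max(blob(I,(320,230,30,35),70),key=lambda q:q[0][4]);g=ray("side",*B[1],.0374)
c=ray("top",358.1,125.4,.034)
d=(g-c)[:2]@u;print("grip",g,"dist",d,"initial",(np.array([.5337,-.1739])-c[:2])@u)
if d<.064:
    from workcell import hand_in;print(hand_in())
E
```

```text
grip [ 0.55273694 -0.20775568  0.0374    ] dist 0.05746693471561439 initial 0.09630766389136053
the job is handed in; nothing more can be done
None
```

The wide gate was opened to its stop first, then the narrow gate was shut to its stop; both were released with the arm clear, and the job was handed in at about 15 s of the 45 s allowed (the hand-in gave no verdict).

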